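# Find the loose bolt on a clamped module and hold its cap open

### The job

Wind the vise's crank clockwise until its jaw is fully closed on the module. Then tap the three bolt heads from above to find the loose one, which sinks and stays down, and lift only that bolt's orange hinged cap by its bail to at least 60 degrees, keeping the other two caps shut. Finish while still holding the cap open with the fingers, and leave the other things on the bench where they are.

Things in the scene. Friction and masses are not known exactly. Their poses are not given: they have to be found in the camera images.
- vise: Board vise, blue base 125 x 430 x 12 mm, fixed. Origin on the bench under the middle of the bolt row; +x away from the robot, +y along the row towards the crank. In it sits an aluminium module, green top 66 mm above the bench, x -20 to 65, y -115 to 115 mm. Bolts 1, 2, 3 at x 15, y 72, 0, -72 mm; crank axis at x 22.5, y 215 mm. Cap hinge lines at x 45, shut grip bars at x -60 mm.
- jaw (a joint): Travel of the blue moving jaw (48 mm tall, rubber faced, on the crank's side of the module) in m: grows as the jaw closes; at 0.021 it bears on the module, its remaining gap is 0.021 minus the value. Driven only by the crank, 5 mm per rad.
- crank (a joint): Angle of the crank on the gear post, rad, growing clockwise seen from above; starts somewhere from 0 to 1.4, ends at a stop at 4.2, where the jaw bears on the module. About 2 N at the knob turns it; it stays where it is left.
- crank_axis (a point): Point on the crank's vertical axis, 100 mm above the bench. The knob circles it at a radius of 42 mm.
- knob_top (a point): Centre of the top of the crank's black upright knob, 124 mm above the bench. The knob is a round grip, diameter 18 mm, 45 mm tall, that spins freely on its pin, so the fingers can hold it from above without turning while it is carried round. Steel crank arm below it, top 78 mm above the bench.
- bolt_1 (a joint): How far bolt 1 (nearest the crank) has sunk, m. 0 at the start for all three. The one loose bolt sinks under a push of about 2.5 N on its head to a stop at 0.007 and stays down; a tight one gives less than 0.0015 however hard it is tapped.
- bolt_1_top (a point): Centre of the top of bolt 1's round steel head, diameter 18 mm, 86 mm above the bench when not sunk; it stands 14 mm proud of the orange cap around it (7 mm when sunk).
- cap_1 (a joint): Opening angle of bolt 1's hinged cap, rad: 0 lies flat, 1.4 is its stop, grows as the bail is lifted. A weak spring (about 1 N at the bail) always shuts it when let go.
- bail_1 (a point): Middle of cap 1's grip bar: orange, round, 10 mm thick, 54 mm long along vise y, 71 mm above the bench when shut, clear below. Two 6 mm rods 50 mm apart join it to the orange frame round the bolt head; the opening between bar and frame is 45 mm (vise x) by 44 mm. The hinge line, parallel to the bar, is 105 mm beyond it in vise +x, 71 mm high; lifting swings the bar up and away about it.
- bolt_2 (a joint): How far bolt 2 (the middle one) has sunk, m. 0 at the start for all three. The one loose bolt sinks under a push of about 2.5 N on its head to a stop at 0.007 and stays down; a tight one gives less than 0.0015 however hard it is tapped.
- bolt_2_top (a point): Centre of the top of bolt 2's round steel head, diameter 18 mm, 86 mm above the bench when not sunk; it stands 14 mm proud of the orange cap around it (7 mm when sunk).
- cap_2 (a joint): Opening angle of bolt 2's hinged cap, rad: 0 lies flat, 1.4 is its stop, grows as the bail is lifted. A weak spring (about 1 N at the bail) always shuts it when let go.
- bail_2 (a point): Middle of cap 2's grip bar: orange, round, 10 mm thick, 54 mm long along vise y, 71 mm above the bench when shut, clear below. Two 6 mm rods 50 mm apart join it to the orange frame round the bolt head; the opening between bar and frame is 45 mm (vise x) by 44 mm. The hinge line, parallel to the bar, is 105 mm beyond it in vise +x, 71 mm high; lifting swings the bar up and away about it.
- bolt_3 (a joint): How far bolt 3 (farthest from the crank) has sunk, m. 0 at the start for all three. The one loose bolt sinks under a push of about 2.5 N on its head to a stop at 0.007 and stays down; a tight one gives less than 0.0015 however hard it is tapped.
- bolt_3_top (a point): Centre of the top of bolt 3's round steel head, diameter 18 mm, 86 mm above the bench when not sunk; it stands 14 mm proud of the orange cap around it (7 mm when sunk).
- cap_3 (a joint): Opening angle of bolt 3's hinged cap, rad: 0 lies flat, 1.4 is its stop, grows as the bail is lifted. A weak spring (about 1 N at the bail) always shuts it when let go.
- bail_3 (a point): Middle of cap 3's grip bar: orange, round, 10 mm thick, 54 mm long along vise y, 71 mm above the bench when shut, clear below. Two 6 mm rods 50 mm apart join it to the orange frame round the bolt head; the opening between bar and frame is 45 mm (vise x) by 44 mm. The hinge line, parallel to the bar, is 105 mm beyond it in vise +x, 71 mm high; lifting swings the bar up and away about it.
- spare_bolt: Steel stub, diameter 18 mm, 28 mm tall, standing on the vise's base plate at the end away from the crank; a bystander, not to be disturbed. Origin at its underside centre.
- driver: Screwdriver with a red handle lying on the bench in front, to the right; a bystander, not to be disturbed. Origin at its underside (middle of its length).
- spanner: Steel spanner lying on the bench in front, to the left; a bystander, not to be disturbed. Origin at its underside (middle of its length).
- solder_reel: Blue solder reel, diameter 60 mm, 46 mm tall, on the right; a bystander, not to be disturbed. Origin at its underside centre.
- flux_bottle: Amber bottle, diameter 44 mm, 110 mm tall, behind on the right; a bystander, not to be disturbed. Origin at its underside centre.
- tool_mug: Grey cup, diameter 76 mm, 90 mm tall, behind on the left; a bystander, not to be disturbed. Origin at its underside centre.
- spare_board: Green circuit board 120 x 90 x 6 mm lying on the left; a bystander, not to be disturbed. Origin at its underside centre.

How it is judged:
By the outcome, as a careful person would: the job done as asked, in the order asked, and still so for the second after the job is handed in, while the arm keeps its last pose, push and grip.
It also fails if it takes over 64 s, if anything falls off the work surface, if the arm or the gripper's body presses on something with over 40 N, if the wrist force passes 120 N, or if a joint passes its speed limit or range.

### The arm

A 7-joint arm with a two-finger parallel gripper is mounted at the origin on the work surface. World frame = base frame: x ahead of the robot, y to its left, z up, the work surface at z = 0. Lengths are in m, angles in rad, forces in N, time in s.
With the tool pointing down it reaches from about 0.425 to 1.025 m from the base axis. Payload 9.4 kg.
Tool frame: the origin (TCP) lies at the very end of the fingers, on their centre line; the grasp point (between the pads) lies 19 mm behind it; z points along the fingers, y is the line along which they close (so a half turn about z gives the same grasp; the last joint's range is limited). The gripper opens to 93 mm and grips with 3 to 60 N. Pads are 15 mm wide; open, the fingers measure 128 mm over their backs; the gripper's body (75 mm by 188 mm) begins 65 mm behind the grasp point.
Start: joints at [-1.376, 0.599, -0.003, 1.599, 0.002, 0.943, -0.08], TCP at [0.195, 0.698, 0.219] pointing down, gripper open.
Joint ranges: [-2.57, 2.57], [-0.35, 1.97], [-1.29, 1.29], [0.11, 2.56], [-1.05, 4.19], [0.11, 1.86], [-2.63, 2.63]. Speed limits (rad/s): [2.22, 2.22, 3.01, 3.01, 3.14, 3.14, 3.14].

### API

Orientations are given as a rotation vector (axis times angle).
In Python, from bench import r gives the robot as it stands. The module is installed in compiled form; this text tells all that it offers.
- The arm moves only by the shell command python3 -m crank 'ROWS' [FORCE]. ROWS is JSON, a list of rows, each an object of numbers: "dx", "dy", "dz": the shift along the tool's x, y, z in cm; "ax", "ay", "az": the turn, a rotation vector about the tool's x, y, z in rad; "fingers": the opening, from 0 (shut) to 1 (fully open). A call has 1 to 10 rows; each row shifts and turns the commanded pose from where the row before left it, along the tool's axes as they then stand; what a row does not reach is not made up. A row lasts 1/10 s, in which the tool goes at most 50 mm and 8.59 degrees, less where a joint would pass 70% of its speed; a pose out of reach is approached as far as the arm can. A call is refused whole if a number of a shift passes 5 or a number of a turn 0.15, either way. A call with a gripper value outside its range is refused whole. The fingers move at their own pace and stop on an object; FORCE is the grip in N (left out, the last holds). Time passes only in rows, so rows that do not move let the fingers close. It gives the time, the measured TCP pose, the force, the opening and the grip force at its end, in the units of the state.
- r.read_state(): the state, without advancing time (a new reading comes with each control period).
- r.snapshot(name): name is "scene" or "top"; returns the picture (400x640x3 uint8, blue, green, red); there is no depth.
- r.camera_info(name): a dict with "fx", "fy", "cx", "cy" (pixels), "k1" (the pictures are not rectified: a ray, as slopes to the right and down, at radius r is drawn at 1 + k1 r^2 times it, then the intrinsics apply), "world_to_cam" (4x4, takes a point from world to camera coordinates). Camera axes: x right, y down, z forward; pixel columns grow to the right and rows downward; lengths in m; the calibration is good to about 2 mm. A picture is of the moment at which its call begins. camera_info takes no time and is no camera call.
- r.sign_off(): hands the job in; it is judged then, once.
The state is a dict: "clock": time; "joint_positions": joint angles; "qvel": joint speeds; "joint_torque": joint torques, N m; "tool_pos": TCP position; "ee_rot": TCP orientation; "wrist_force": force on the tool from outside, world axes, zero at the start; "ft_torque": the same for the moment, N m; "finger_gap": finger opening in m; "grip_force": force on a finger pad.
Only numpy, scipy, OpenCV 4.12 (cv2) and the standard library are available. Lean on these libraries where they do the work, as an engineer would, in place of code of your own. Each camera call takes 0.05 s, during which the arm holds its last target. There are 200 camera calls.

## Working session

There is one attempt and no reset: what is moved stays moved. The work goes in short steps, Python scripts to look and compute and a shell command to move; the robot and the scene stay as the last step left them, time stands still between calls to the robot, and variables do not carry over. Pictures are saved under pics/ and viewed, at most 10 in all, crops included, and the job is handed in when it is done.

```bash
mkdir -p pics; python3 - <<'E'
from bench import r
import cv2,numpy as np
for n in("scene","top"):
    cv2.imwrite(f"pics/{n}0.png",r.snapshot(n)); c=r.camera_info(n); print(n,{k:(np.round(v,3).tolist() if k=="world_to_cam" else v) for k,v in c.items()})
s=r.read_state();print(s)
E
```

```text
scene {'fx': 394.39428672106567, 'fy': 394.39428672106567, 'cx': 321.53139314366285, 'cy': 199.7311535671441, 'k1': 0.006756585026794808, 'world_to_cam': [[0.783, 0.622, 0.01, -0.412], [0.507, -0.628, -0.59, -0.181], [-0.361, 0.467, -0.807, 1.553], [0.0, 0.0, 0.0, 1.0]]}
top {'fx': 481.65194300947104, 'fy': 481.65194300947104, 'cx': 317.58041194354433, 'cy': 198.16251930190933, 'k1': -0.008794705687515012, 'world_to_cam': [[0.063, -0.998, 0.006, -0.003], [-0.972, -0.063, -0.227, 0.532], [0.227, 0.008, -0.974, 1.698], [0.0, 0.0, 0.0, 1.0]]}
{'clock': 0.1, 'joint_positions': array([-1.37567061,  0.60004421, -0.00250432,  1.60004127,  0.00176771,
        0.94288787, -0.07978261]), 'qvel': array([-0.00112342, -0.00073577,  0.00093735, -0.0016263 ,  0.00042642,
        0.00092646, -0.00024189]), 'joint_torque': array([ 6.50030299e-03, -7.66556954e+01,  1.50295928e+00, -2.52937603e+01,
       -5.22157887e-02,  1.36587478e-02,  5.34969956e-05]), 'tool_pos': array([0.19456884, 0.69795848, 0.21785061]), 'ee_rot': array([-4.25622594e-01, -3.11256377e+00,  2.16322410e-03]), 'wrist_force': array([ 0.14392803, -0.0474295 ,  0.1156232 ]), 'ft_torque': array([-0.01455287, -0.00709999,  0.01644131]), 'grip_force': 0.0, 'finger_gap': 0.09327406391269324}
```

View pics/scene0.png

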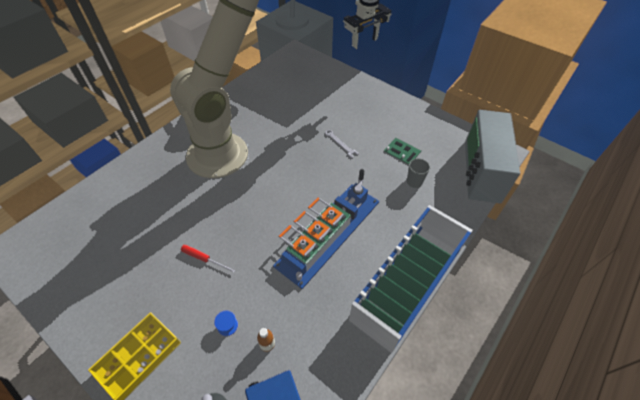

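View pics/top0.png

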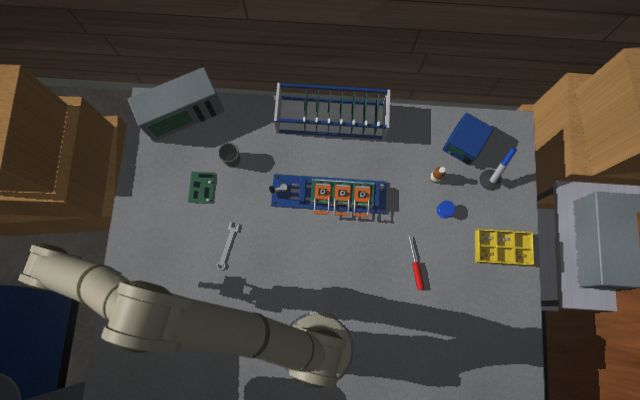

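The vise sits around pixels (270–388, 175–215) in the top view, with the crank at its left end. In the scene view the knob is near (361,175). I'll enlarge both.

```bash
python3 - <<'E'
import cv2,numpy as np
t=cv2.imread("pics/top0.png")[170:222,262:394]; s=cv2.imread("pics/scene0.png")[160:292,262:394]
a=cv2.resize(t,None,fx=6,fy=6,interpolation=cv2.INTER_CUBIC); 
b=cv2.resize(s,None,fx=4.5,fy=4.5,interpolation=cv2.INTER_CUBIC)
print(a.shape,b.shape)
cv2.imwrite("pics/c1.png",a);cv2.imwrite("pics/c2.png",b)
E
```

```text
(312, 792, 3) (594, 594, 3)
```

View pics/c1.png

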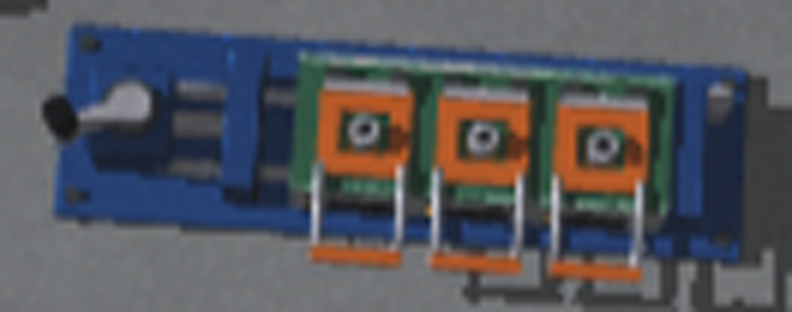

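View pics/c2.png

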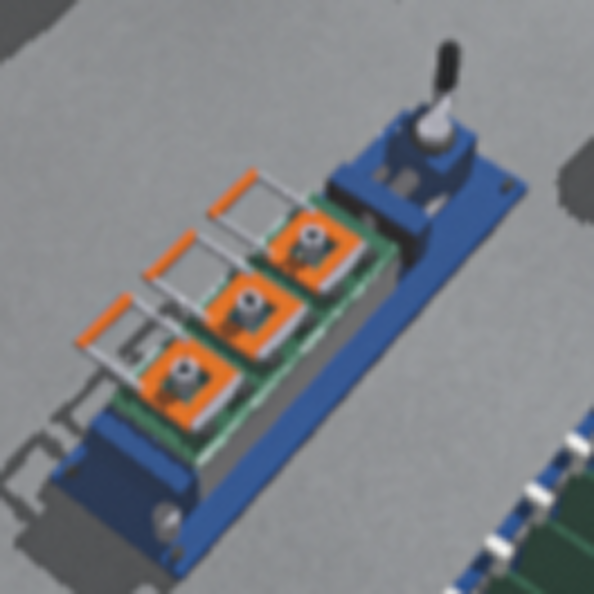

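The enlarged views show bolts, bails, base corners and the knob clearly. Next I'll fit the vise pose and knob from these pixel positions.

```bash
cat > h.py <<'E'
import numpy as np
from bench import r
from scipy.optimize import least_squares
def proj(n,P):
    c=r.camera_info(n);P=np.atleast_2d(P);W=np.array(c["world_to_cam"])
    q=P@W[:3,:3].T+W[:3,3];u=q[:,:2]/q[:,2:];u=u*(1+c["k1"]*(u**2).sum(1,keepdims=True))
    return u*[c["fx"],c["fy"]]+[c["cx"],c["cy"]]
def v2w(p,P):
    P=np.atleast_2d(P);c,s=np.cos(p[2]),np.sin(p[2])
    return np.c_[p[0]+c*P[:,0]-s*P[:,1],p[1]+s*P[:,0]+c*P[:,1],P[:,2]]
E
python3 - <<'E'
from h import *
T=lambda a:(np.array(a)+.5)/6-.5+[262,170]
S=lambda a:(np.array(a)+.5)/4.5-.5+[262,160]
B=[[.015,.072,.086],[.015,0,.086],[.015,-.072,.086]];L=[[-.06,.072,.071],[-.06,0,.071],[-.06,-.072,.071]]
P=np.array(B+L)
t=T([[363,130],[483,138],[601,147],[355,256],[476,264],[594,271]])
s=S([[314,233],[250,298],[184,368],[233,195],[170,257],[103,322]])
f=lambda p:np.r_[(proj("top",v2w(p,P))-t).ravel(),(proj("scene",v2w(p,P))-s).ravel()]
o=least_squares(f,[.6,0,0]);print(o.x,np.round(o.fun.reshape(-1,2),1).tolist())
for n,d in(("top",t),("scene",s)):
    print(n,least_squares(lambda p:(proj(n,v2w(p,P))-d).ravel(),[.6,0,0]).x)
p=o.x;ax=v2w(p,[.0225,.215,.1])[0];print("axis",ax)
kt=T([57,115]);ks=S([450,45])
k=least_squares(lambda a:np.r_[proj("top",k3(a))-kt,proj("scene",k3(a))-ks].ravel(),[1.5]) if 0 else None
g=lambda a:np.array([[ax[0]+.042*np.cos(a[0]),ax[1]+.042*np.sin(a[0]),.124]])
for a0 in(0,1.5,3):
    k=least_squares(lambda a:np.r_[(proj("top",g(a))-kt).ravel(),(proj("scene",g(a))-ks).ravel()],[a0]);print(k.x,k.fun,g(k.x),k.cost)
f3=least_squares(lambda X:np.r_[(proj("top",X)-kt).ravel(),(proj("scene",X)-ks).ravel()],[.6,.2,.124]);print("free",f3.x,f3.fun)
from scipy.spatial.transform import Rotation as R
print(R.from_rotvec(r.read_state()["ee_rot"]).as_matrix().round(3))
E
```

```text
[ 0.53714396 -0.05606001 -0.00172886] [[0.1, -0.2], [0.0, -0.2], [0.3, -0.5], [0.1, -0.1], [-0.1, -0.1], [0.1, 0.0], [-0.5, 0.1], [-0.1, 0.1], [0.0, -0.2], [-0.2, -0.5], [-0.0, -0.4], [0.3, -0.3]]
top [ 0.53648793 -0.05572517 -0.00205705]
scene [ 0.53779016 -0.05649478 -0.00167701]
axis [0.56001563 0.15890077 0.1       ]
[2.02146282] [ 0.06561071 -0.59539407 -0.51171514  0.06193717] [[0.54172187 0.19670736 0.124     ]] 0.31224373037534087
[2.02146285] [ 0.06561083 -0.59539378 -0.51171547  0.06193711] [[0.54172187 0.19670736 0.124     ]] 0.312243730375338
[2.02146284] [ 0.06561079 -0.59539387 -0.51171537  0.06193713] [[0.54172187 0.19670736 0.124     ]] 0.3122437303753106
free [0.5412331  0.19814915 0.12208527] [-0.30488042 -0.3536097  -0.43735303  0.10844973]
[[-0.963  0.268 -0.   ]
 [ 0.268  0.963 -0.001]
 [-0.    -0.001 -1.   ]]
```

Vise at about (0.537, -0.056) with yaw near 0, and the knob at about (0.5415, 0.197). First I turn the tool so that tool x = world y and tool y = world x.

```bash
python3 -m crank '[{"az":0.145},{"az":0.145},{"az":0.145},{"az":0.145},{"az":0.145},{"az":0.145},{"az":0.145},{"az":0.145},{"az":0.14}]' 20
python3 -m crank '[{"dx":-4,"dy":2.8},{"dx":-4,"dy":2.8},{"dx":-4,"dy":2.8},{"dx":-4,"dy":2.8},{"dx":-4,"dy":2.8},{"dx":-4,"dy":2.8},{"dx":-4,"dy":2.8},{"dx":-4,"dy":2.8},{"dx":-4,"dy":2.8},{"dx":-4,"dy":2.8}]'
python3 -m crank '[{"dx":-4,"dy":2.8,"dz":2},{"dx":-4,"dy":2.8,"dz":2},{"dx":-2.1,"dy":1.1,"dz":2},{},{}]'
python3 - <<'E'
from h import *
from scipy.spatial.transform import Rotation as R
s=r.read_state();print(s["joint_positions"].round(2),R.from_rotvec(s["ee_rot"]).as_matrix().round(3))
E
```

```text
[-1.38  0.6  -0.    1.6   0.    0.94 -0.08] [[-0.963  0.268 -0.   ]
 [ 0.268  0.963 -0.001]
 [-0.    -0.001 -1.   ]]invalid input at $[0]: expected keys dx, dy, dz, ax, ay, az, fingers
invalid input at $[0]: expected keys dx, dy, dz, ax, ay, az, fingers
invalid input at $[0]: expected keys dx, dy, dz, ax, ay, az, fingers
```

```bash
python3 -m crank '[{"dx":0,"dy":0,"dz":0,"ax":0,"ay":0,"az":0.145,"fingers":1},{"dx":0,"dy":0,"dz":0,"ax":0,"ay":0,"az":0.145,"fingers":1},{"dx":0,"dy":0,"dz":0,"ax":0,"ay":0,"az":0.145,"fingers":1},{"dx":0,"dy":0,"dz":0,"ax":0,"ay":0,"az":0.145,"fingers":1},{"dx":0,"dy":0,"dz":0,"ax":0,"ay":0,"az":0.145,"fingers":1},{"dx":0,"dy":0,"dz":0,"ax":0,"ay":0,"az":0.145,"fingers":1},{"dx":0,"dy":0,"dz":0,"ax":0,"ay":0,"az":0.145,"fingers":1},{"dx":0,"dy":0,"dz":0,"ax":0,"ay":0,"az":0.145,"fingers":1},{"dx":0,"dy":0,"dz":0,"ax":0,"ay":0,"az":0.14,"fingers":1}]' 20
python3 -c "
from h import *
from scipy.spatial.transform import Rotation as R
s=r.read_state();print(s['joint_positions'].round(2),R.from_rotvec(s['ee_rot']).as_matrix().round(3))"
```

```text
clock: 1.0
tool_pos: [0.1945, 0.6981, 0.2182]
ee_rot: [2.229, 2.213, -0.001]
wrist_force: [0.5, -0.4, -0.2]
finger_gap: 0.0932
grip_force: 0.0
[-1.6   0.62  0.36  1.62 -0.26  0.95 -1.15] [[ 0.007  1.    -0.   ]
 [ 1.    -0.007 -0.001]
 [-0.001 -0.    -1.   ]]
```

```bash
python3 -m crank '[{"dx":-3.8,"dy":2.6,"dz":0,"ax":0,"ay":0,"az":0,"fingers":1},{"dx":-3.8,"dy":2.6,"dz":0,"ax":0,"ay":0,"az":0,"fingers":1},{"dx":-3.8,"dy":2.6,"dz":0,"ax":0,"ay":0,"az":0,"fingers":1},{"dx":-3.8,"dy":2.6,"dz":0,"ax":0,"ay":0,"az":0,"fingers":1},{"dx":-3.8,"dy":2.6,"dz":0,"ax":0,"ay":0,"az":0,"fingers":1},{"dx":-3.8,"dy":2.6,"dz":0,"ax":0,"ay":0,"az":0,"fingers":1},{"dx":-3.8,"dy":2.6,"dz":0,"ax":0,"ay":0,"az":0,"fingers":1},{"dx":-3.8,"dy":2.6,"dz":0,"ax":0,"ay":0,"az":0,"fingers":1},{"dx":-3.8,"dy":2.6,"dz":0,"ax":0,"ay":0,"az":0,"fingers":1},{"dx":-3.8,"dy":2.6,"dz":0,"ax":0,"ay":0,"az":0,"fingers":1}]' 20
python3 -m crank '[{"dx":-3.8,"dy":2.6,"dz":1,"ax":0,"ay":0,"az":0,"fingers":1},{"dx":-3.8,"dy":2.6,"dz":2,"ax":0,"ay":0,"az":0,"fingers":1},{"dx":-3,"dy":2,"dz":2,"ax":0,"ay":0,"az":0,"fingers":1},{"dx":0,"dy":0,"dz":0,"ax":0,"ay":0,"az":0,"fingers":1},{"dx":0,"dy":0,"dz":0,"ax":0,"ay":0,"az":0,"fingers":1}]'
python3 -c "
from h import *
import cv2
from scipy.spatial.transform import Rotation as R
s=r.read_state();print(s['joint_positions'].round(2),R.from_rotvec(s['ee_rot']).as_matrix().round(3),s['tool_pos'])"
```

```text
clock: 2.0
tool_pos: [0.4549, 0.3165, 0.2186]
ee_rot: [-2.222, -2.221, 0.0]
wrist_force: [0.6, 0.5, -0.2]
finger_gap: 0.0929
grip_force: 0.0
clock: 2.5
tool_pos: [0.526, 0.2113, 0.1681]
ee_rot: [-2.225, -2.217, 0.002]
wrist_force: [-0.2, 0.2, 0.6]
finger_gap: 0.0927
grip_force: 0.0
[-0.72  0.49  0.34  2.03 -0.26  0.66 -0.21] [[ 0.003  1.    -0.001]
 [ 1.    -0.003 -0.001]
 [-0.001 -0.001 -1.   ]] [0.5260023  0.21127983 0.1681385 ]
```

```bash
python3 -m crank '[{"dx":-1.4,"dy":1.55,"dz":0.6,"ax":0,"ay":0,"az":0,"fingers":1},{"dx":0,"dy":0,"dz":3.5,"ax":0,"ay":0,"az":0,"fingers":1},{"dx":0,"dy":0,"dz":3.5,"ax":0,"ay":0,"az":0,"fingers":1},{"dx":0,"dy":0,"dz":0,"ax":0,"ay":0,"az":0,"fingers":0},{"dx":0,"dy":0,"dz":0,"ax":0,"ay":0,"az":0,"fingers":0},{"dx":0,"dy":0,"dz":0,"ax":0,"ay":0,"az":0,"fingers":0},{"dx":0,"dy":0,"dz":0,"ax":0,"ay":0,"az":0,"fingers":0},{"dx":0,"dy":0,"dz":0,"ax":0,"ay":0,"az":0,"fingers":0},{"dx":0,"dy":0,"dz":0,"ax":0,"ay":0,"az":0,"fingers":0},{"dx":0,"dy":0,"dz":0,"ax":0,"ay":0,"az":0,"fingers":0}]' 20
python3 -c "
import numpy as np
d=.25
a=2.02
print('step dx(world y),dy(world x) per row, 18 rows')
for i in range(19):
    b=a-d;print(i,round(b,2),'dx',round(4.2*(np.sin(b)-np.sin(a)),2),'dy',round(4.2*(np.cos(b)-np.cos(a)),2));a=b
"
```

```text
clock: 3.5
tool_pos: [0.5417, 0.1983, 0.0932]
ee_rot: [2.222, 2.22, 0.001]
wrist_force: [-0.5, -0.9, -0.2]
finger_gap: 0.0415
grip_force: 0.0
step dx(world y),dy(world x) per row, 18 rows
0 1.77 dx 0.33 dy 0.99
1 1.52 dx 0.08 dy 1.04
2 1.27 dx -0.18 dy 1.03
3 1.02 dx -0.43 dy 0.95
4 0.77 dx -0.66 dy 0.82
5 0.52 dx -0.84 dy 0.63
6 0.27 dx -0.97 dy 0.4
7 0.02 dx -1.04 dy 0.15
8 -0.23 dx -1.04 dy -0.11
9 -0.48 dx -0.98 dy -0.36
10 -0.73 dx -0.86 dy -0.6
11 -0.98 dx -0.69 dy -0.79
12 -1.23 dx -0.47 dy -0.94
13 -1.48 dx -0.22 dy -1.02
14 -1.73 dx 0.04 dy -1.05
15 -1.98 dx 0.29 dy -1.01
16 -2.23 dx 0.53 dy -0.9
17 -2.48 dx 0.74 dy -0.74
18 -2.73 dx 0.9 dy -0.54
```

```bash
python3 -m crank '[{"dx":0,"dy":0,"dz":0,"ax":0,"ay":0,"az":0,"fingers":0},{"dx":0,"dy":0,"dz":0,"ax":0,"ay":0,"az":0,"fingers":0},{"dx":0,"dy":0,"dz":0,"ax":0,"ay":0,"az":0,"fingers":0},{"dx":0,"dy":0,"dz":0,"ax":0,"ay":0,"az":0,"fingers":0},{"dx":0,"dy":0,"dz":0,"ax":0,"ay":0,"az":0,"fingers":0},{"dx":0,"dy":0,"dz":0,"ax":0,"ay":0,"az":0,"fingers":0}]' 20
```

```text
clock: 4.1
tool_pos: [0.5418, 0.1981, 0.0927]
ee_rot: [2.222, 2.22, 0.0]
wrist_force: [0.8, -0.3, -0.6]
finger_gap: 0.0175
grip_force: 20.0
```

```bash
python3 -m crank '[{"dx":0.33,"dy":0.99,"dz":0,"ax":0,"ay":0,"az":0,"fingers":0},{"dx":0.08,"dy":1.04,"dz":0,"ax":0,"ay":0,"az":0,"fingers":0},{"dx":-0.18,"dy":1.03,"dz":0,"ax":0,"ay":0,"az":0,"fingers":0},{"dx":-0.43,"dy":0.95,"dz":0,"ax":0,"ay":0,"az":0,"fingers":0}]'
python3 -m crank '[{"dx":-0.66,"dy":0.82,"dz":0,"ax":0,"ay":0,"az":0,"fingers":0},{"dx":-0.84,"dy":0.63,"dz":0,"ax":0,"ay":0,"az":0,"fingers":0},{"dx":-0.97,"dy":0.4,"dz":0,"ax":0,"ay":0,"az":0,"fingers":0},{"dx":-1.04,"dy":0.15,"dz":0,"ax":0,"ay":0,"az":0,"fingers":0}]'
```

```text
clock: 4.5
tool_pos: [0.5822, 0.1959, 0.0926]
ee_rot: [-2.222, -2.22, 0.002]
wrist_force: [-5.1, -3.9, 4.5]
finger_gap: 0.0179
grip_force: 20.0
clock: 4.9
tool_pos: [0.6019, 0.1609, 0.0927]
ee_rot: [-2.222, -2.22, -0.001]
wrist_force: [-5.4, 3.3, 2.8]
finger_gap: 0.0174
grip_force: 20.0
```

```bash
python3 - <<'E'
from h import *
import cv2
im=r.snapshot("scene")[150:280,262:422]
cv2.imwrite("pics/w1.png",cv2.resize(im,None,fx=4.5,fy=4.5,interpolation=cv2.INTER_CUBIC))
E
```

```text
(no output)
```

View pics/w1.png

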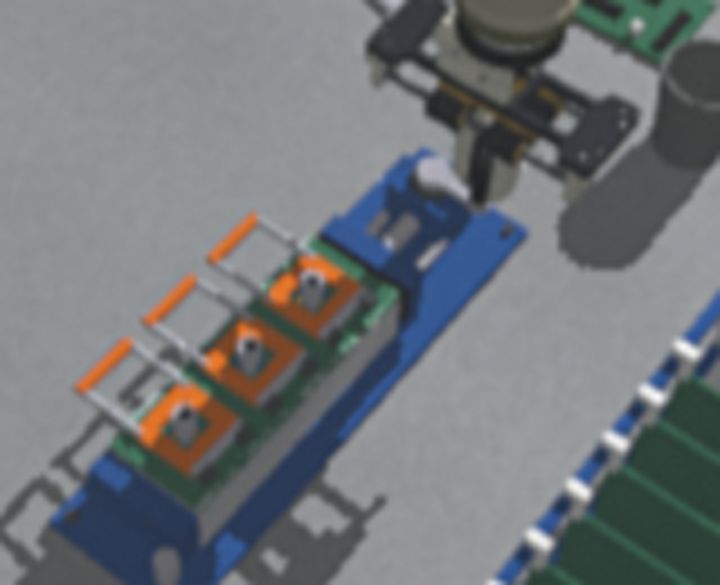

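The image shows the knob (485,175) held, the arm turned and the jaw moved nearer the module. I'll keep winding, watching for the stop.

```bash
python3 -m crank '[{"dx":-1.04,"dy":-0.11,"dz":0,"ax":0,"ay":0,"az":0,"fingers":0},{"dx":-0.98,"dy":-0.36,"dz":0,"ax":0,"ay":0,"az":0,"fingers":0},{"dx":-0.86,"dy":-0.6,"dz":0,"ax":0,"ay":0,"az":0,"fingers":0}]'
python3 -m crank '[{"dx":-0.69,"dy":-0.79,"dz":0,"ax":0,"ay":0,"az":0,"fingers":0}]'
```

```text
clock: 5.25
tool_pos: [0.5911, 0.1319, 0.0927]
ee_rot: [2.222, 2.22, 0.002]
wrist_force: [-1.5, 4.5, -1.0]
finger_gap: 0.0176
grip_force: 20.0
clock: 5.35
tool_pos: [0.583, 0.1249, 0.0928]
ee_rot: [2.222, 2.22, 0.002]
wrist_force: [-1.3, 5.6, -2.0]
finger_gap: 0.0179
grip_force: 20.0
```

```bash
python3 -m crank '[{"dx":-0.47,"dy":-0.94,"dz":0,"ax":0,"ay":0,"az":0,"fingers":0}]'
python3 -m crank '[{"dx":-0.22,"dy":-1.02,"dz":0,"ax":0,"ay":0,"az":0,"fingers":0}]'
```

```text
clock: 5.45
tool_pos: [0.5735, 0.1202, 0.0928]
ee_rot: [2.222, 2.219, 0.002]
wrist_force: [0.7, 6.8, -4.3]
finger_gap: 0.0176
grip_force: 20.0
clock: 5.55
tool_pos: [0.5632, 0.118, 0.0928]
ee_rot: [2.222, 2.219, 0.002]
wrist_force: [1.7, 5.5, -5.3]
finger_gap: 0.0174
grip_force: 20.0
```

```bash
python3 -m crank '[{"dx":0.04,"dy":-1.05,"dz":0,"ax":0,"ay":0,"az":0,"fingers":0}]'
python3 -m crank '[{"dx":0.14,"dy":-0.5,"dz":0,"ax":0,"ay":0,"az":0,"fingers":0}]'
```

```text
clock: 5.65
tool_pos: [0.5527, 0.1185, 0.0928]
ee_rot: [2.222, 2.219, 0.002]
wrist_force: [3.9, 5.7, -5.6]
finger_gap: 0.0173
grip_force: 20.0
clock: 5.75
tool_pos: [0.5471, 0.12, 0.0928]
ee_rot: [2.222, 2.22, 0.0]
wrist_force: [2.7, 0.8, -5.4]
finger_gap: 0.0174
grip_force: 20.0
```

```bash
python3 -m crank '[{"dx":0.15,"dy":-0.5,"dz":0,"ax":0,"ay":0,"az":0,"fingers":0}]'
python3 -m crank '[{"dx":0.24,"dy":-0.47,"dz":0,"ax":0,"ay":0,"az":0,"fingers":0}]'
```

```text
clock: 5.85
tool_pos: [0.5428, 0.1216, 0.0928]
ee_rot: [2.222, 2.22, 0.0]
wrist_force: [3.3, 2.3, -5.3]
finger_gap: 0.0174
grip_force: 20.0
clock: 5.95
tool_pos: [0.5414, 0.1226, 0.0931]
ee_rot: [2.22, 2.214, 0.006]
wrist_force: [18.3, -9.6, -16.9]
finger_gap: 0.0174
grip_force: 20.0
```

Stop felt (about 20 N). I'll hold briefly, then open and rise.

```bash
python3 -m crank '[{"dx":0,"dy":0,"dz":0,"ax":0,"ay":0,"az":0,"fingers":0},{"dx":0,"dy":0,"dz":0,"ax":0,"ay":0,"az":0,"fingers":0}]'
python3 -m crank '[{"dx":0,"dy":0,"dz":0,"ax":0,"ay":0,"az":0,"fingers":0.4},{"dx":0,"dy":0,"dz":0,"ax":0,"ay":0,"az":0,"fingers":0.4},{"dx":0,"dy":0,"dz":0,"ax":0,"ay":0,"az":0,"fingers":0.4},{"dx":0,"dy":0,"dz":-3,"ax":0,"ay":0,"az":0,"fingers":0.4},{"dx":0,"dy":0,"dz":-4,"ax":0,"ay":0,"az":0,"fingers":0},{"dx":-3,"dy":0,"dz":0,"ax":0,"ay":0,"az":0,"fingers":0},{"dx":-4,"dy":0,"dz":0,"ax":0,"ay":0,"az":0,"fingers":0},{"dx":-4,"dy":0,"dz":0,"ax":0,"ay":0,"az":0,"fingers":0},{"dx":0,"dy":0,"dz":0,"ax":0,"ay":0,"az":0,"fingers":0}]'
python3 - <<'E'
from h import *
import cv2
im=r.snapshot("scene")[140:290,262:422]
cv2.imwrite("pics/w2.png",cv2.resize(im,None,fx=4,fy=4,interpolation=cv2.INTER_CUBIC))
p=[ 0.53714,-0.05606,-0.00173]
print(v2w(p,[[.015,.072,.086],[.015,0,.086],[.015,-.072,.086],[-.06,.072,.071],[-.06,0,.071],[-.06,-.072,.071]]).round(4))
E
```

```text
clock: 6.15
tool_pos: [0.5416, 0.1224, 0.093]
ee_rot: [2.22, 2.214, 0.005]
wrist_force: [11.5, -5.3, -11.0]
finger_gap: 0.0174
grip_force: 20.0
clock: 7.05
tool_pos: [0.5372, 0.0085, 0.1633]
ee_rot: [2.229, 2.212, -0.002]
wrist_force: [-0.1, -0.4, -1.0]
finger_gap: 0.0029
grip_force: 0.0
[[ 0.5523  0.0159  0.086 ]
 [ 0.5521 -0.0561  0.086 ]
 [ 0.552  -0.1281  0.086 ]
 [ 0.4773  0.016   0.071 ]
 [ 0.4771 -0.056   0.071 ]
 [ 0.477  -0.128   0.071 ]]
```

View pics/w2.png

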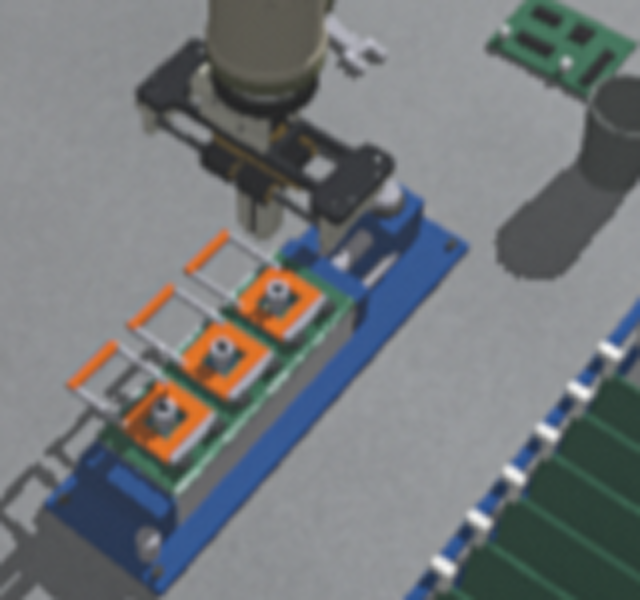

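The jaw now bears on the module's end face at (330,280), with no visible gap. Next, tapping bolt 1.

```bash
python3 -m crank '[{"dx":0.75,"dy":1.5,"dz":2.5,"ax":0,"ay":0,"az":0,"fingers":0},{"dx":0,"dy":0,"dz":4,"ax":0,"ay":0,"az":0,"fingers":0},{"dx":0,"dy":0,"dz":0,"ax":0,"ay":0,"az":0,"fingers":0},{"dx":0,"dy":0,"dz":0,"ax":0,"ay":0,"az":0,"fingers":0}]'
python3 -m crank '[{"dx":0,"dy":0,"dz":0.6,"ax":0,"ay":0,"az":0,"fingers":0},{"dx":0,"dy":0,"dz":0.4,"ax":0,"ay":0,"az":0,"fingers":0}]'
python3 -m crank '[{"dx":0,"dy":0,"dz":0.3,"ax":0,"ay":0,"az":0,"fingers":0}]'
```

```text
clock: 7.5
tool_pos: [0.5522, 0.0223, 0.0976]
ee_rot: [-2.22, -2.22, 0.003]
wrist_force: [0.2, 0.2, 0.5]
finger_gap: 0.0005
grip_force: 0.0
clock: 7.7
tool_pos: [0.5536, 0.022, 0.0888]
ee_rot: [2.221, 2.22, 0.003]
wrist_force: [-0.5, 0.9, 0.2]
finger_gap: 0.0005
grip_force: 0.0
clock: 7.8
tool_pos: [0.5536, 0.0219, 0.0857]
ee_rot: [2.222, 2.22, 0.002]
wrist_force: [-7.0, 1.6, 41.3]
finger_gap: 0.0009
grip_force: 20.8
```

Bolt 1 is tight (41 N with almost no give). On to bolt 2, with gentler steps.

```bash
python3 -m crank '[{"dx":0,"dy":0,"dz":-2,"ax":0,"ay":0,"az":0,"fingers":0},{"dx":-3.9,"dy":-0.1,"dz":0,"ax":0,"ay":0,"az":0,"fingers":0},{"dx":-3.9,"dy":0,"dz":0,"ax":0,"ay":0,"az":0,"fingers":0},{"dx":0,"dy":0,"dz":0,"ax":0,"ay":0,"az":0,"fingers":0},{"dx":0,"dy":0,"dz":1.7,"ax":0,"ay":0,"az":0,"fingers":0},{"dx":0,"dy":0,"dz":0,"ax":0,"ay":0,"az":0,"fingers":0}]'
python3 -m crank '[{"dx":0,"dy":0,"dz":0.1,"ax":0,"ay":0,"az":0,"fingers":0}]'
python3 -m crank '[{"dx":0,"dy":0,"dz":0.1,"ax":0,"ay":0,"az":0,"fingers":0}]'
```

```text
clock: 8.4
tool_pos: [0.5513, -0.0561, 0.0869]
ee_rot: [-2.222, -2.219, 0.001]
wrist_force: [0.2, -0.7, -0.6]
finger_gap: 0.0004
grip_force: 0.0
clock: 8.5
tool_pos: [0.5519, -0.0559, 0.0869]
ee_rot: [-2.222, -2.22, 0.0]
wrist_force: [0.1, -0.4, 0.4]
finger_gap: 0.0003
grip_force: 0.0
clock: 8.6
tool_pos: [0.5522, -0.0559, 0.0862]
ee_rot: [2.222, 2.221, 0.001]
wrist_force: [-0.4, 0.5, 2.2]
finger_gap: 0.0003
grip_force: 0.9
```

```bash
python3 -m crank '[{"dx":0,"dy":0,"dz":0.1,"ax":0,"ay":0,"az":0,"fingers":0}]'
python3 -m crank '[{"dx":0,"dy":0,"dz":0.1,"ax":0,"ay":0,"az":0,"fingers":0}]'
```

```text
clock: 8.7
tool_pos: [0.5522, -0.0559, 0.0852]
ee_rot: [2.222, 2.221, 0.001]
wrist_force: [-0.5, 0.7, 2.5]
finger_gap: 0.0009
grip_force: 0.9
clock: 8.8
tool_pos: [0.5522, -0.0559, 0.0841]
ee_rot: [2.222, 2.221, 0.001]
wrist_force: [-0.1, 0.3, 1.4]
finger_gap: 0.0008
grip_force: 0.9
```

Bolt 2 is yielding at about 2 N, so it's sinking. I'll press it to its stop, then tap bolt 3 for confirmation.

```bash
python3 -m crank '[{"dx":0,"dy":0,"dz":0.2,"ax":0,"ay":0,"az":0,"fingers":0},{"dx":0,"dy":0,"dz":0.2,"ax":0,"ay":0,"az":0,"fingers":0}]'
python3 -m crank '[{"dx":0,"dy":0,"dz":0.1,"ax":0,"ay":0,"az":0,"fingers":0}]'
python3 -m crank '[{"dx":0,"dy":0,"dz":0.1,"ax":0,"ay":0,"az":0,"fingers":0}]'
```

```text
clock: 9.0
tool_pos: [0.5522, -0.056, 0.0797]
ee_rot: [2.222, 2.221, 0.001]
wrist_force: [-1.0, 1.4, 2.3]
finger_gap: 0.0008
grip_force: 0.9
clock: 9.1
tool_pos: [0.5523, -0.056, 0.0792]
ee_rot: [-2.222, -2.221, -0.001]
wrist_force: [-2.8, 4.3, 21.2]
finger_gap: 0.0007
grip_force: 11.1
clock: 9.2
tool_pos: [0.5523, -0.056, 0.079]
ee_rot: [-2.223, -2.22, -0.002]
wrist_force: [-5.1, 2.5, 33.7]
finger_gap: 0.0002
grip_force: 17.3
```

```bash
python3 -m crank '[{"dx":0,"dy":0,"dz":-2.6,"ax":0,"ay":0,"az":0,"fingers":0},{"dx":-3.6,"dy":0,"dz":0,"ax":0,"ay":0,"az":0,"fingers":0},{"dx":-3.6,"dy":0,"dz":0,"ax":0,"ay":0,"az":0,"fingers":0},{"dx":0,"dy":0,"dz":0,"ax":0,"ay":0,"az":0,"fingers":0},{"dx":0,"dy":0,"dz":1.6,"ax":0,"ay":0,"az":0,"fingers":0},{"dx":0,"dy":0,"dz":0,"ax":0,"ay":0,"az":0,"fingers":0}]'
python3 -m crank '[{"dx":0,"dy":0,"dz":0.1,"ax":0,"ay":0,"az":0,"fingers":0}]'
python3 -m crank '[{"dx":0,"dy":0,"dz":0.1,"ax":0,"ay":0,"az":0,"fingers":0}]'
```

```text
clock: 9.8
tool_pos: [0.5517, -0.1288, 0.0867]
ee_rot: [-2.223, -2.219, 0.001]
wrist_force: [0.1, -0.3, 0.1]
finger_gap: 0.0004
grip_force: 0.0
clock: 9.9
tool_pos: [0.5516, -0.128, 0.0865]
ee_rot: [-2.222, -2.22, 0.001]
wrist_force: [-0.1, -0.4, 0.6]
finger_gap: 0.0006
grip_force: 0.0
clock: 10.0
tool_pos: [0.5518, -0.1279, 0.086]
ee_rot: [-2.222, -2.221, 0.0]
wrist_force: [-3.0, 1.8, 14.2]
finger_gap: 0.0003
grip_force: 7.0
```

Bolt 3 is tight, so bolt 2 is the loose one. Now to bail 2.

```bash
python3 -m crank '[{"dx":0,"dy":0,"dz":-3.2,"ax":0,"ay":0,"az":0,"fingers":0.3},{"dx":2.4,"dy":-2.5,"dz":0,"ax":0,"ay":0,"az":0,"fingers":0.3},{"dx":2.4,"dy":-2.5,"dz":0,"ax":0,"ay":0,"az":0,"fingers":0.3},{"dx":2.4,"dy":-2.5,"dz":0,"ax":0,"ay":0,"az":0,"fingers":0.3},{"dx":0,"dy":0,"dz":0,"ax":0,"ay":0,"az":0,"fingers":0.3},{"dx":0,"dy":0,"dz":0,"ax":0,"ay":0,"az":0,"fingers":0.3},{"dx":0,"dy":0,"dz":2,"ax":0,"ay":0,"az":0,"fingers":0.3},{"dx":0,"dy":0,"dz":0,"ax":0,"ay":0,"az":0,"fingers":0.3},{"dx":0,"dy":0,"dz":0,"ax":0,"ay":0,"az":0,"fingers":0.3}]'
python3 - <<'E'
from h import *
import cv2
im=r.snapshot("scene")[150:290,262:422]
cv2.imwrite("pics/b1.png",cv2.resize(im,None,fx=4,fy=4,interpolation=cv2.INTER_CUBIC))
E
```

```text
clock: 10.9
tool_pos: [0.4774, -0.0569, 0.0977]
ee_rot: [-2.223, -2.219, 0.001]
wrist_force: [-1.4, -0.2, -0.5]
finger_gap: 0.0281
grip_force: 0.0
```

View pics/b1.png

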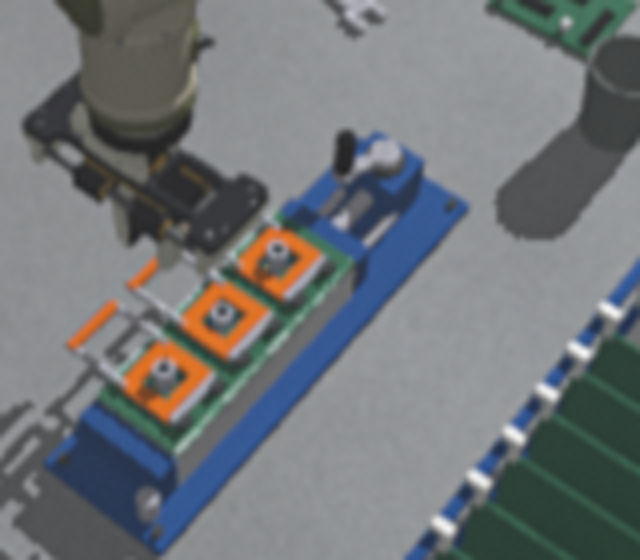

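The fingers (150,240) straddle bail 2, bolt 2's head (222,318) is sunk and the knob stands where I left it. Descending, then gripping.

```bash
python3 -m crank '[{"dx":0,"dy":0,"dz":1.4,"ax":0,"ay":0,"az":0,"fingers":0.3},{"dx":0,"dy":0,"dz":1.4,"ax":0,"ay":0,"az":0,"fingers":0.3},{"dx":0,"dy":0,"dz":1.4,"ax":0,"ay":0,"az":0,"fingers":0.3},{"dx":0,"dy":0,"dz":0,"ax":0,"ay":0,"az":0,"fingers":0.3}]'
python3 -m crank '[{"dx":0,"dy":0,"dz":0,"ax":0,"ay":0,"az":0,"fingers":0},{"dx":0,"dy":0,"dz":0,"ax":0,"ay":0,"az":0,"fingers":0},{"dx":0,"dy":0,"dz":0,"ax":0,"ay":0,"az":0,"fingers":0},{"dx":0,"dy":0,"dz":0,"ax":0,"ay":0,"az":0,"fingers":0},{"dx":0,"dy":0,"dz":0,"ax":0,"ay":0,"az":0,"fingers":0},{"dx":0,"dy":0,"dz":0,"ax":0,"ay":0,"az":0,"fingers":0}]' 20
python3 -c "
import numpy as np
a=0;d=.1
for i in range(12):
    b=a+d;print(round(b,2),'dy',round(10.5*(np.cos(a)-np.cos(b)),2),'dz',round(-10.5*(np.sin(b)-np.sin(a)),2));a=b"
```

```text
clock: 11.35
tool_pos: [0.4769, -0.0566, 0.0551]
ee_rot: [-2.222, -2.219, 0.001]
wrist_force: [-0.3, 0.7, 0.8]
finger_gap: 0.0277
grip_force: 0.0
clock: 11.95
tool_pos: [0.4766, -0.0563, 0.0559]
ee_rot: [-2.222, -2.22, 0.0]
wrist_force: [-3.0, -1.0, 3.1]
finger_gap: 0.0092
grip_force: 20.0
0.1 dy 0.05 dz -1.05
0.2 dy 0.16 dz -1.04
0.3 dy 0.26 dz -1.02
0.4 dy 0.36 dz -0.99
0.5 dy 0.46 dz -0.95
0.6 dy 0.55 dz -0.89
0.7 dy 0.64 dz -0.84
0.8 dy 0.72 dz -0.77
0.9 dy 0.79 dz -0.69
1.0 dy 0.85 dz -0.61
1.1 dy 0.91 dz -0.52
1.2 dy 0.96 dz -0.43
```

```bash
python3 -m crank '[{"dx":0,"dy":0.05,"dz":-1.05,"ax":0,"ay":0,"az":0,"fingers":0},{"dx":0,"dy":0.16,"dz":-1.04,"ax":0,"ay":0,"az":0,"fingers":0},{"dx":0,"dy":0.26,"dz":-1.02,"ax":0,"ay":0,"az":0,"fingers":0},{"dx":0,"dy":0.36,"dz":-0.99,"ax":0,"ay":0,"az":0,"fingers":0}]'
python3 -m crank '[{"dx":0,"dy":0.46,"dz":-0.95,"ax":0,"ay":0,"az":0,"fingers":0},{"dx":0,"dy":0.55,"dz":-0.89,"ax":0,"ay":0,"az":0,"fingers":0},{"dx":0,"dy":0.64,"dz":-0.84,"ax":0,"ay":0,"az":0,"fingers":0},{"dx":0,"dy":0.72,"dz":-0.77,"ax":0,"ay":0,"az":0,"fingers":0}]'
```

```text
clock: 12.35
tool_pos: [0.4847, -0.0563, 0.0978]
ee_rot: [-2.222, -2.22, 0.001]
wrist_force: [-4.1, -1.5, -0.6]
finger_gap: 0.0091
grip_force: 20.0
clock: 12.75
tool_pos: [0.5063, -0.0564, 0.1322]
ee_rot: [-2.22, -2.217, 0.005]
wrist_force: [-11.1, -1.0, 7.1]
finger_gap: 0.0092
grip_force: 20.0
```

```bash
python3 -m crank '[{"dx":0,"dy":0.7,"dz":-0.8,"ax":0,"ay":0,"az":0,"fingers":0},{"dx":0,"dy":0.8,"dz":-0.68,"ax":0,"ay":0,"az":0,"fingers":0}]'
python3 -m crank '[{"dx":0,"dy":0.88,"dz":-0.57,"ax":0,"ay":0,"az":0,"fingers":0},{"dx":0,"dy":0.93,"dz":-0.48,"ax":0,"ay":0,"az":0,"fingers":0},{"dx":0,"dy":0,"dz":0,"ax":0,"ay":0,"az":0,"fingers":0},{"dx":0,"dy":0,"dz":0,"ax":0,"ay":0,"az":0,"fingers":0}]'
python3 - <<'E'
from h import *
import cv2
im=np.hstack([r.snapshot("scene")[130:280,262:422],r.snapshot("top")[130:280,250:410]])
cv2.imwrite("pics/e1.png",cv2.resize(im,None,fx=2.5,fy=2.5,interpolation=cv2.INTER_CUBIC))
s=r.read_state();x,z=s["tool_pos"][[0,2]];print(x,z,np.degrees(np.arctan2(z+.0155-.071,.582-x)),np.hypot(z+.0155-.071,.582-x),s["wrist_force"])
E
```

```text
clock: 12.95
tool_pos: [0.5232, -0.0564, 0.1474]
ee_rot: [-2.222, -2.219, 0.001]
wrist_force: [-3.9, -1.7, -0.4]
finger_gap: 0.0092
grip_force: 20.0
clock: 13.35
tool_pos: [0.5429, -0.0565, 0.158]
ee_rot: [2.222, 2.219, 0.002]
wrist_force: [-5.4, -0.8, 10.7]
finger_gap: 0.0096
grip_force: 20.0
0.5426929357963111 0.1579038555395929 69.00102065574414 0.1096886271483363 [-5.16231334 -1.46188192  9.61766897]
```

View pics/e1.png

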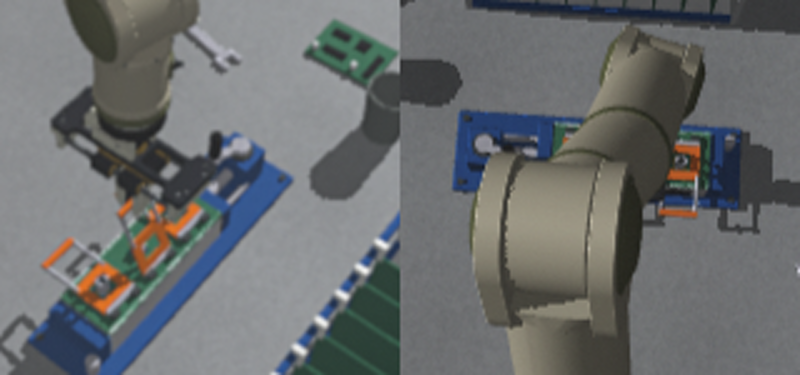

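The scene shows cap 2 standing steep (150,245), held in the fingers, with caps 1 and 3 flat. The pose gives about 68°. I'll relieve a little force, check it is steady, and hand in.

```bash
python3 -m crank '[{"dx":0,"dy":0.05,"dz":-0.1,"ax":0,"ay":0,"az":0,"fingers":0},{"dx":0,"dy":0,"dz":0,"ax":0,"ay":0,"az":0,"fingers":0},{"dx":0,"dy":0,"dz":0,"ax":0,"ay":0,"az":0,"fingers":0},{"dx":0,"dy":0,"dz":0,"ax":0,"ay":0,"az":0,"fingers":0},{"dx":0,"dy":0,"dz":0,"ax":0,"ay":0,"az":0,"fingers":0}]' 25 && python3 -c "
from bench import r
s=r.read_state()
print(s['tool_pos'],s['wrist_force'],s['finger_gap'],s['grip_force'])
if s['finger_gap']>.008 and s['grip_force']>15: print(r.sign_off())"
```

```text
clock: 13.95
tool_pos: [0.5428, -0.0565, 0.158]
ee_rot: [2.222, 2.22, 0.001]
wrist_force: [-3.8, -1.5, 8.0]
finger_gap: 0.009
grip_force: 25.0
[ 0.54281605 -0.05649675  0.15803091] [-3.83833987 -1.54480564  7.99552736] 0.009011237086974516 25.00077188014984
the job is handed in; nothing more can be done
None
```

I handed the job in at about 14 s: the crank is wound to its stop with the jaw closed on the module, bolt 2 is the loose one (sunk 7 mm), and the fingers hold its cap open at about 68° by my estimate; caps 1 and 3 look shut in the last picture, though cap 1's bail was hidden behind the gripper.

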